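Slide a mural fragment onto the imaging plinth and lock the collar

TASK

Slide the mounted mural fragment off the plywood transfer board, across the gap and onto the narrow metal imaging plinth, so that it rests level and centred on the plinth's head, square with it and clear of the board; keep it flat and never lift it. Then turn the plinth's lock collar by its upright pin until the pin lines up with the index post on the base, leaving the fragment where it is. Leave the other things on the table undisturbed.

Things in the scene. Friction and masses are not known exactly. Their poses are not given: they have to be found in the camera images.
- panel: Loose mural fragment mounted on a bare aluminium panel: panel 90 (x) by 100 (y) by 10 mm, with a cream and red plaster piece up to 9 mm thick stuck on top, set in from the edges (19 mm high in all), 0.25 to 0.5 kg. Starts flat on the transfer board. Origin: centre of its underside; z up.
- plinth: Fixed grey imaging plinth: base plate 110 by 100 by 12 mm, round column, and an aluminium head 70 mm (x) by 44 mm (y), 15 mm thick, whose top is 100 mm above the table. Origin: under the centre of the head, on the table; z up. The board stands on its -y side, so the fragment is slid along the plinth's +y.
- plinth_top (a point): Centre of the top of the plinth's head, 100 mm above the table.
- board: Fixed plywood transfer board beside the plinth: a platform 180 by 180 mm, square with the plinth, top 102 mm above the table (2 mm higher than the plinth's head). Origin: under its centre, on the table. Its +y edge lies 38 mm from the head's near edge (60 mm from the head's centre).
- collar (a joint): Angle (rad) of the black lock collar about the plinth's column, turning about the upward axis: 0 with the arm along the plinth's +x, growing counter-clockwise seen from above. Locked, with the pin in line with the index post, is 1.2. It turns from -0.15 to 1.65 with light friction and stays where it is left.
- collar_pin (a point): Point at height 80 mm on the axis of the collar's upright steel pin: 12 mm in diameter, from 49 to 95 mm above the table, 105 mm from the column's axis, on the end of a flat arm (top at 51 mm) of the collar.
- lock_mark (a point): Centre of the top of the index post, a fixed upright steel post 14 mm in diameter and 50 mm tall, 140 mm from the column's axis at the locked angle; the pin passes 35 mm inside it.
- chip: Loose small plaster chip on the table, about 65 by 50 by 14 mm (bystander).
- weight: Brass weight with a knob, 36 mm in diameter and 44 mm high, origin under its centre (bystander).
- brush: Brush 170 mm long lying on the table (bystander).
- jar: Amber glass jar with black cap, 56 mm in diameter, 70 mm high (bystander).
- camera: Black camera with a lens, 120 mm wide, 105 mm high (bystander).
- tray: White open tray 140 by 190 by 40 mm (bystander).
- spatula: Spatula 190 mm long lying on the table (bystander).

How it is judged:
On the way, in this order (a step that is already met when the one before it is completed fails the run):
1. the fragment lies level, centred and square on the plinth's head, clear of the board, before the collar is locked (x of panel in the frame of plinth between -0.015 and 0.015 m and y of panel in the frame of plinth between -0.012 and 0.012 m and z of panel in the frame of plinth between 0.096 and 0.104 m and angle between panel's own z axis and vertical below 0.05 rad and angle between the x axis of panel and the x axis of plinth, either way round below 0.17 rad and contact force between panel and board below 0.05 N and value of joint collar below 0.9 rad), for 0.2 s.
2. the collar's pin is in line with the index post, the fragment still on the plinth (value of joint collar between 1.07 and 1.33 rad and velocity of joint collar between -0.05 and 0.05 rad/s and x of panel in the frame of plinth between -0.015 and 0.015 m and y of panel in the frame of plinth between -0.012 and 0.012 m and z of panel in the frame of plinth between 0.096 and 0.104 m and angle between panel's own z axis and vertical below 0.05 rad and angle between the x axis of panel and the x axis of plinth, either way round below 0.17 rad and contact force between panel and board below 0.05 N), for 0.2 s.
At the end, for the whole second after the job is handed in: The fragment lies still and level (within 0.05 rad) on the plinth's head, its centre within 15 mm (plinth x) and 12 mm (plinth y) of the head's centre, square within 0.17 rad, not touching the board; the collar rests within 0.13 rad of the locked angle 1.2 rad (all of step 2 and linear speed of panel below 0.01 m/s and angular speed of panel below 0.1 rad/s).
It fails at once if the fragment is lifted (more than 20 mm above the board) (z of panel in the frame of plinth above 0.122 m).
It fails at once if the fragment is tipped by more than 0.3 rad (angle between panel's own z axis and vertical above 0.3 rad).
It fails at once if a bystander is moved by more than 30 mm (distance of any of chip, weight, brush, jar, camera, tray, spatula from where it was at the start of the episode above 0.03 m).
It also fails if it takes over 53 s, if anything falls off the work surface, if the arm or the gripper's body presses on something with over 40 N, if the wrist force passes 120 N, or if a joint passes its speed limit or range.

ROBOT

A 6-joint arm with a two-finger parallel gripper is mounted at the origin on the work surface. World frame = base frame: x ahead of the robot, y to its left, z up, the work surface at z = 0. Lengths are in m, angles in rad, forces in N, time in s.
With the tool pointing down it reaches from about 0.225 to 0.725 m from the base axis. Payload 3.1 kg.
Tool frame: the origin (TCP) lies midway between the tips of the shut fingers; the grasp point (between the pads) lies 19 mm behind it; z points along the fingers, y is the line along which they close (so a half turn about z gives the same grasp; the last joint's range is limited). The gripper opens to 85 mm and grips with 20 to 120 N. Pads are 22 mm wide; open, the fingers measure 114 mm over their backs; the gripper's body (76 mm by 85 mm) begins 54 mm behind the grasp point. The pads swing forward as they close: fully open they stand 13 mm farther back than shut.
Start: joints at [-1.233, 0.048, 0.099, 1.622, 0, 1.443], TCP at [0.236, -0.469, 0.231] pointing down, gripper open.
Joint ranges: [-2.91, 2.91], [-0.99, 1.94], [-1.21, 1.42], [-2.12, 2.29], [-1.49, 1.47], [-3.14, 3.14]. Speed limits (rad/s): [2.79, 2.79, 3.14, 3.14, 3.14, 3.14].

INTERFACE

Orientations are given as a unit quaternion [x, y, z, w].
In Python, from cell import arm gives the robot as it stands. The module is installed in compiled form; this text tells all that it offers.
- The arm moves only by the tool play_rows, never from a script. Its argument "rows" is a list that holds one entry, the list of rows, each a list of 7 numbers: the opening, from 0 (shut) to 1 (fully open), then the shift along the tool's x, y, z in units of 25 mm (1.0 is 25 mm), then the turn, a rotation vector about the tool's x, y, z in units of 5 degrees (1.0 is 5 degrees). A call has 1 to 8 rows; each row shifts and turns the commanded pose from where the row before left it, along the tool's axes as they then stand; what a row does not reach is not made up. A row lasts 1/12 s, in which the tool goes at most 41.7 mm and 7.16 degrees, less where a joint would pass 70% of its speed; a pose out of reach is approached as far as the arm can. A call is refused whole if a number of a shift passes 1 or a number of a turn 1, either way. A call with a gripper value outside its range is refused whole. The fingers move at their own pace and stop on an object; "newtons" is the grip in N (left out, the last holds). Time passes only in rows, so rows that do not move let the fingers close. It gives the time, the measured TCP pose, the force, the opening and the grip force at its end, in the units of the state.
- arm.read_state(): the state, without advancing time (a new reading comes with each control period).
- arm.capture(name): name is "scene" or "top" or "wrist"; returns (picture, depth): 400x640x3 uint8, blue, green, red; 400x640 float32, m along the optical axis (not along the pixel's ray), 0 where there is no reading.
- arm.camera_info(name): a dict with "mtx" (3x3 intrinsics, pixels), "k1" (the pictures are not rectified: a ray, as slopes to the right and down, at radius r is drawn at 1 + k1 r^2 times it, then the intrinsics apply), "R" (3x3) and "t" (3): a world point X has camera coordinates R X + t. Camera axes: x right, y down, z forward; pixel columns grow to the right and rows downward; lengths in m; the calibration is good to about 2 mm. A picture is of the moment at which its call begins: read the wrist's pose just before it. camera_info takes no time and is no camera call; for the wrist camera it gives the pose at the moment of the call.
- arm.finish_job(): hands the job in; it is judged then, once.
The state is a dict: "t": time; "joints": joint angles; "dq": joint speeds; "joint_efforts": joint torques, N m; "position": TCP position; "ee_rot": TCP orientation; "wrist_force": force on the tool from outside, world axes, zero at the start; "ft_torque": the same for the moment, N m; "finger_gap": finger opening in m; "grip_force": force on a finger pad.
Only numpy, scipy, OpenCV 4.12 (cv2) and the standard library are available. Lean on these libraries where they do the work, as an engineer would, in place of code of your own. Each camera call takes 0.05 s, during which the arm holds its last target. There are 200 camera calls.

## Working session

There is one attempt and no reset: what is moved stays moved. The work goes in short steps, Python scripts to look and compute and a tool call to move; the robot and the scene stay as the last step left them, time stands still between calls to the robot, and variables do not carry over. Pictures are saved under pics/ and viewed, at most 13 in all, crops included, and the job is handed in when it is done.

Besides the shell and the picture viewer there is one more tool, called after "Emit:" as name(argument=value, ...) on one line, values as JSON. play_rows: Moves the arm, as the interface text tells. Its arguments: {"type":"object","properties":{"rows":{"type":"array"},"newtons":{"type":"number"}},"required":["rows"]}

```bash
mkdir -p pics; cat > h.py <<'E'
import numpy as np, cv2
from cell import arm
def grab(n):
    info=arm.camera_info(n); im,d=arm.capture(n); np.savez('pics/'+n+'.npz',im=im,d=d,**{k:np.array(info[k]) for k in('mtx','k1','R','t')}); return im,d
def cloud(n):
    z=np.load('pics/'+n+'.npz'); h,w=z['d'].shape
    u,v=np.meshgrid(np.arange(w),np.arange(h))
    K=z['mtx']; p=cv2.undistortPoints(np.stack([u,v],-1).reshape(-1,1,2).astype(np.float64),K,np.array([float(z['k1']),0,0,0,0])).reshape(h,w,2)
    d=z['d'][...,None]; c=np.concatenate([p*d,d],-1)
    X=(c-z['t'])@z['R']; X[z['d']==0]=np.nan
    return z['im'],X
def proj(n,P):
    z=np.load('pics/'+n+'.npz'); return cv2.projectPoints(np.array(P,float).reshape(-1,1,3),cv2.Rodrigues(z['R'])[0],z['t'].astype(float),z['mtx'],np.array([float(z['k1']),0,0,0,0]))[0].reshape(-1,2)
E
python3 - <<'E'
from h import *
for n in('scene','top'):
    im,d=grab(n); cv2.imwrite(f'pics/{n}0.png',im)
s=arm.read_state(); print(s['position'],s['ee_rot'],s['t'])
E
```

```text
[ 0.2355977  -0.46854196  0.23019905] [ 9.72998960e-01  2.30806938e-01 -1.18263571e-04 -1.08025561e-03] 0.1
```

View pics/top0.png

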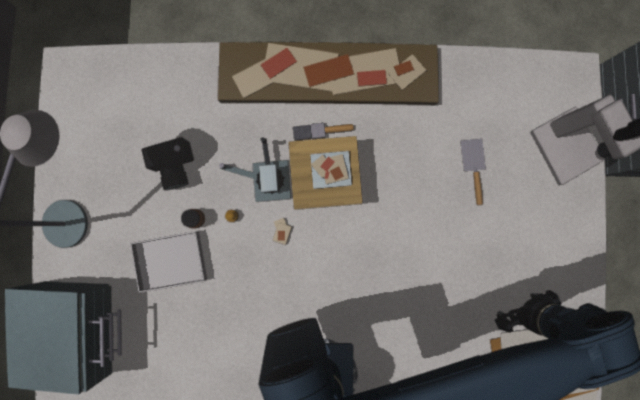

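View pics/scene0.png

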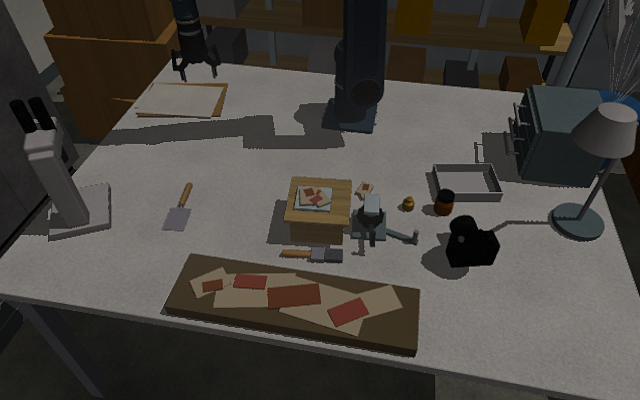

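```bash
python3 - <<'E'
from h import *
im,X=cloud('top')
c=cv2.resize(im[110:260,170:390],None,fx=3.6,fy=3.6,interpolation=cv2.INTER_CUBIC)
c=cv2.convertScaleAbs(c,alpha=1.5);cv2.imwrite('pics/topc.png',c)
P=X.reshape(-1,3); xy=(P[:,0]>.3)&(P[:,0]<.8)&(P[:,1]>-.4)&(P[:,1]<.4)
def rect(lo,hi,box,msg):
    m=(P[:,2]>lo)&(P[:,2]<hi)&(P[:,0]>box[0])&(P[:,0]<box[1])&(P[:,1]>box[2])&(P[:,1]<box[3])
    q=P[m]; 
    if len(q)<4: print(msg,len(q));return
    print(msg,len(q),cv2.minAreaRect((q[:,:2]*1000).astype(np.float32)),q[:,2].mean(),np.median(q[:,2]))
for u,v in [(325,145),(268,178),(325,200),(330,170),(265,142),(225,167),(260,193),(285,165),(283,233),(232,215),(193,217)]: print((u,v),X[v,u].round(4))
bx=X[172,325]; b=(bx[0]-.15,bx[0]+.15,bx[1]-.13,bx[1]+.13)
rect(.093,.106,b,'board'); rect(.107,.13,b,'panel')
p=X[178,268]; rect(.09,.108,(p[0]-.06,p[0]+.06,p[1]-.026,p[1]+.05),'head')
g=X[110:220,215:310]
for n in('scene',):
  im2,Y=cloud(n)
  for u,v in [(373,200),(416,236),(361,250),(315,186)]: print(n,(u,v),Y[v,u].round(4))
E
```

```text
(325, 145) [ 0.6381 -0.0116  0.0982]
(268, 178) [0.5495 0.137  0.0994]
(325, 200) [ 0.4932 -0.0128  0.098 ]
(330, 170) [ 0.5696 -0.0248  0.1217]
(265, 142) [0.6502 0.1503 0.0651]
(225, 167) [0.5859 0.265  0.0255]
(260, 193) [0.5156 0.1685 0.0044]
(285, 165) [0.5948 0.0992 0.0069]
(283, 233) [0.4045 0.102  0.0122]
(232, 215) [0.4525 0.24   0.0421]
(193, 217) [0.4455 0.3403 0.0734]
board 3058 ((563.9410400390625, 9.671516418457031), (181.01710510253906, 223.47860717773438), 5.239023208618164) 0.10199678309058512 0.10216687609205019
panel 1489 ((566.1353759765625, -11.816238403320312), (176.5577392578125, 174.74073791503906), 5.560064792633057) 0.1160932461509254 0.11640439247455994
head 453 ((549.8291625976562, 137.61439514160156), (70.77420043945312, 44.65177917480469), 5.651184558868408) 0.10028217008666379 0.10026633331908151
scene (373, 200) [0.5398 0.1412 0.1005]
scene (416, 236) [0.5969 0.2739 0.0383]
scene (361, 250) [ 0.6417  0.1264 -0.0046]
scene (315, 186) [ 0.5171 -0.0318  0.1033]
```

View pics/topc.png

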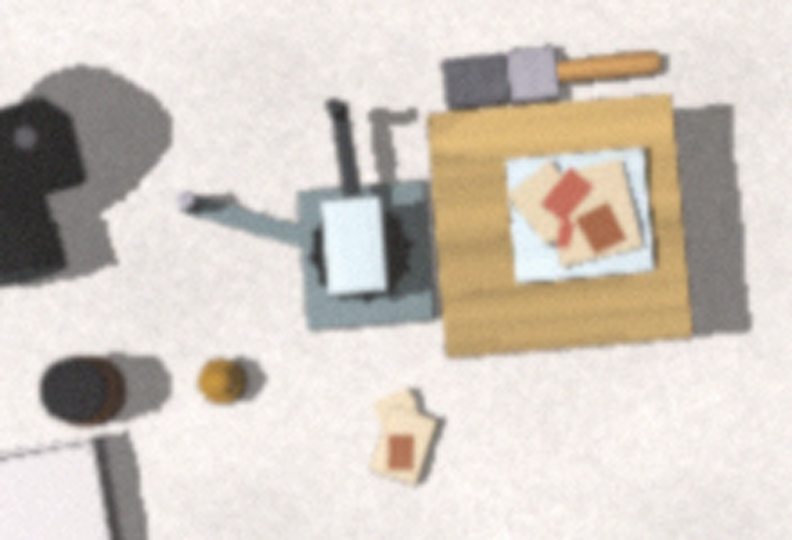

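```bash
cat >> h.py <<'E'
def onplane(n,uv,zh):
    z=np.load('pics/'+n+'.npz'); K=z['mtx']
    p=cv2.undistortPoints(np.array(uv,float).reshape(-1,1,2),K,np.array([float(z['k1']),0,0,0,0])).reshape(-1,2)
    r=np.c_[p,np.ones(len(p))]@z['R']; o=-z['R'].T@z['t']
    return o+r*((zh-o[2])/r[:,2])[:,None]
E
python3 - <<'E'
from h import *
S=lambda l:(np.array(l,float)+.5)/3.6-.5+[170,110]
def fit(name,l,z):
    Q=onplane('top',S(l),z)[:,:2]; c=Q.mean(0)
    ex=(Q[0]+Q[1]-Q[2]-Q[3])/2; ey=(Q[0]+Q[3]-Q[1]-Q[2])/2
    print(name,c.round(4),'x len %.4f ang %.2f; y len %.4f ang %.2f'%(np.hypot(*ex),np.degrees(np.arctan2(ex[1],ex[0])),np.hypot(*ey),np.degrees(np.arctan2(ey[1],ey[0]))-90)); return c
# order: +x+y, +x-y, -x-y, -x+y
b=fit('board',[(430,113),(670,95),(690,335),(447,357)],.102)
p=fit('panel',[(507,160),(643,148),(655,268),(518,283)],.112)
h=fit('head',[(321,200),(381,195),(387,291),(327,296)],.1)
print(onplane('top',S([(338,104)]),.095),onplane('top',S([(187,202)]),.05))
im,X=cloud('top')
q=X.reshape(-1,3)
for a in (5,5.5,6):
    a_=np.radians(a);R=np.array([[np.cos(a_),-np.sin(a_)],[np.sin(a_),np.cos(a_)]])
    print(a,'panel in plinth',(p-h)@R,'board',(b-h)@R)
E
```

```text
board [ 0.5664 -0.0122] x len 0.1773 ang 4.83; y len 0.1763 ang 5.29
panel [ 0.5726 -0.0275] x len 0.0885 ang 5.81; y len 0.0990 ang 6.23
head [0.5499 0.1371] x len 0.0703 ang 4.46; y len 0.0439 ang 5.23
[[0.65462439 0.15108764 0.095     ]] [[0.58654309 0.26993601 0.05      ]]
5 panel in plinth [ 0.00825086 -0.1659302 ] board [ 0.00341181 -0.15013689]
5.5 panel in plinth [ 0.00680255 -0.16599588] board [ 0.00210151 -0.15016095]
6 panel in plinth [ 0.00535372 -0.16604892] board [ 0.00079104 -0.15017357]
```

Emit:
play_rows(rows=[[[0.5, 0, 0, 0, 0, 0, -1], [0.5, 0, 0, 0, 0, 0, -1], [0.5, 0, 0, 0, 0, 0, -1], [0.5, 0, 0, 0, 0, 0, -1], [0.5, 0, 0, 0, 0, 0, -1], [0.5, 0, 0, 0, 0, 0, -1], [0.5, 0, 0, 0, 0, 0, -1]]])

```text
t: 0.68
position: [0.2357, -0.4687, 0.2306]
ee_rot: [0.857, 0.515, 0.0, -0.001]
wrist_force: [-0.1, -0.3, -0.5]
finger_gap: 0.0424
grip_force: 0.0
```

Emit:
play_rows(rows=[[[0.5, 0, 0, 0, 0, 0, -1], [0.5, 0, 0, 0, 0, 0, -1], [0.5, 0, 0, 0, 0, 0, -1], [0.5, 0, 0, 0, 0, 0, -1], [0.5, 0, 0, 0, 0, 0, -1], [0.5, 0, 0, 0, 0, 0, -1], [0.5, 0, 0, 0, 0, 0, -0.8], [0.5, 0, 0, 0, 0, 0, 0]]])

```text
t: 1.35
position: [0.2357, -0.4688, 0.2306]
ee_rot: [0.671, 0.742, 0.0, -0.001]
wrist_force: [-0.3, -0.5, 1.2]
finger_gap: 0.043
grip_force: 0.0
```

Emit:
play_rows(rows=[[[0.5, 0.8, 0.95, 0, 0, 0, 0], [0.5, 0.8, 0.95, 0, 0, 0, 0], [0.5, 0.8, 0.95, 0, 0, 0, 0], [0.5, 0.8, 0.95, 0, 0, 0, 0], [0.5, 0.8, 0.95, 0, 0, 0, 0], [0.5, 0.8, 0.95, 0, 0, 0, 0], [0.5, 0.8, 0.95, 0, 0, 0, 0], [0.5, 0.8, 0.95, 0, 0, 0, 0]]])

```text
t: 2.02
position: [0.4097, -0.2897, 0.231]
ee_rot: [0.672, 0.741, -0.0, -0.0]
wrist_force: [0.7, 0.5, -0.7]
finger_gap: 0.0429
grip_force: 0.0
```

Emit:
play_rows(rows=[[[0.5, 0.8, 0.95, 0.3, 0, 0, 0], [0.5, 0.8, 0.95, 0.4, 0, 0, 0], [0.5, 0.8, 0.95, 0.4, 0, 0, 0], [0.5, 0.8, 0.95, 0.4, 0, 0, 0], [0.5, 0.8, 0.95, 0.4, 0, 0, 0], [0.5, 0.8, 0.95, 0.4, 0, 0, 0], [0.5, 0.6, 0.95, 0.4, 0, 0, 0], [0.5, 0, 0, 0, 0, 0, 0]]])

```text
t: 2.68
position: [0.5625, -0.1361, 0.1601]
ee_rot: [0.67, 0.742, 0.0, -0.002]
wrist_force: [-0.9, 0.0, 0.2]
finger_gap: 0.0428
grip_force: 0.0
```

```bash
python3 - <<'E'
from h import *
im,d=grab('wrist'); cv2.imwrite('pics/w1.png',im)
s=arm.read_state(); print(s['position'],s['ee_rot'],s['joints'],s['wrist_force'])
E
```

```text
[ 0.56115983 -0.13787236  0.16118028] [ 6.70358947e-01  7.42033951e-01 -6.51492908e-04 -2.01800456e-03] [-3.57106293e-01  1.85466713e-01  1.09784936e-01  1.49934664e+00
  2.76794607e-04  1.11228201e+00] [ 0.76237619  0.3444627  -0.57394152]
```

View pics/w1.png

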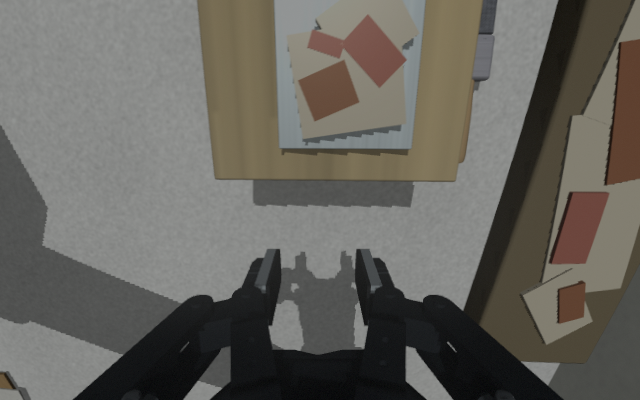

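```bash
python3 - <<'E'
from h import *
im,X=cloud('wrist')
Q=onplane('wrist',[(280,149),(411,149)],.112); B=onplane('wrist',[(215,180),(457,180)],.102)
h=np.array([.5499,.1371]);a=np.radians(5.5);R=np.array([[np.cos(a),-np.sin(a)],[np.sin(a),np.cos(a)]])
for n,q in(('panel',Q),('board',B)):
    print(n,((q[:,:2]-h)@R).round(4),np.hypot(*(q[1]-q[0])[:2]))
p=arm.read_state()['position']; print('tcp',(p[:2]-h)@R,p[2])
sub=X[240:330,240:400].reshape(-1,3); m=(sub[:,2]>.12)&(sub[:,2]<.22); f=sub[m]
g=(f[:,:2]-h)@R
for s,n in((g[:,0]<(p[:2]-h)@R[:,0],'L'),(g[:,0]>=(p[:2]-h)@R[:,0],'R')):
    k=f[s][:,2]<.185; gg=g[s][k]; print(n,k.sum(),f[s][:,2].min(),gg.min(0),gg.max(0))
E
```

```text
panel [[-0.0405 -0.2176]
 [ 0.0485 -0.2169]] 0.08908541209209472
board [[-0.0913 -0.2421]
 [ 0.0889 -0.2407]] 0.18021929050877658
tcp [-0.01514694 -0.27478565] 0.1611802829068566
L 606 0.1632236727773992 [-0.04892187 -0.28620464] [-0.0355672  -0.26314656]
R 623 0.16291636809135437 [ 0.00666571 -0.28546007] [ 0.0209735  -0.26294616]
```

Emit:
play_rows(rows=[[[0.5, 0, 0.4, 0.6, 0, 0, 0], [0.5, 0, 0.4, 0.6, 0, 0, 0], [0.5, 0, 0, 0.6, 0, 0, 0], [0.5, 0, 0, 0.5, 0, 0, 0], [0.5, 0, 0, 0, 0, 0, 0], [0.5, 0, 0, 0, 0, 0, 0]]])

```text
t: 3.23
position: [0.5796, -0.1385, 0.1055]
ee_rot: [0.672, 0.741, -0.001, -0.001]
wrist_force: [0.6, -0.2, 0.4]
finger_gap: 0.0426
grip_force: 0.0
```

```bash
cat >> h.py <<'E'
H=np.array([.5499,.1371]);A=np.radians(5.5);RP=np.array([[np.cos(A),-np.sin(A)],[np.sin(A),np.cos(A)]])
def st():
    s=arm.read_state();p=s['position'];q=s['ee_rot'];print(round(s['t'],2),'plinth',((p[:2]-H)@RP).round(4),'z',round(p[2],4),'yaw',np.degrees(2*np.arctan2(q[1],q[0]))-90,'zw',np.round(q[2:],4),'F',np.round(s['wrist_force'],1))
E
python3 -c "
from h import *
st()"
```

```text
3.23 plinth [ 0.0032 -0.2772] z 0.1055 yaw 5.602346462923663 zw [-0.0006 -0.0011] F [ 0.6 -0.2  0.4]
```

Emit:
play_rows(rows=[[[0.5, 0.5, 0, 0.08, 0, 0, 0], [0.5, 0.5, 0, 0, 0, 0, 0], [0.5, 0.4, 0, 0, 0, 0, 0], [0.5, 0.3, 0, 0, 0, 0, 0], [0.5, 0.3, 0, 0, 0, 0, 0], [0.5, 0.3, 0, 0, 0, 0, 0], [0.5, 0.2, 0, 0, 0, 0, 0], [0.5, 0, 0, 0, 0, 0, 0]]])

```text
t: 3.9
position: [0.575, -0.0749, 0.1048]
ee_rot: [0.671, 0.742, 0.0, 0.0]
wrist_force: [0.6, 0.3, 0.6]
finger_gap: 0.0427
grip_force: 0.0
```

```bash
python3 -c "
from h import *
st()
im,d=grab('wrist'); cv2.imwrite('pics/w2.png',im)"
```

```text
3.9 plinth [ 0.0046 -0.2134] z 0.1048 yaw 5.761377767182125 zw [0.0004 0.0002] F [0.6 0.3 0.6]
```

View pics/w2.png

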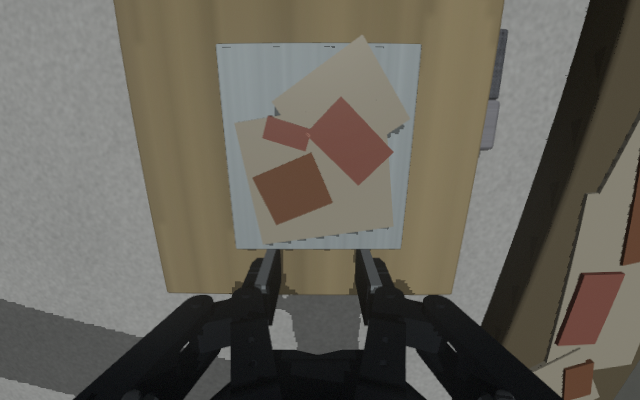

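Emit:
play_rows(rows=[[[0.5, 0.2, 0, 0.05, 0, 0, 0], [0.5, 0.3, -0.02, 0, 0, 0, 0], [0.5, 0.3, -0.02, 0, 0, 0, 0], [0.5, 0.3, -0.02, 0, 0, 0, 0], [0.5, 0.3, -0.02, 0, 0, 0, 0], [0.5, 0.3, -0.02, 0, 0, 0, 0], [0.5, 0.3, -0.02, 0, 0, 0, 0], [0.5, 0.3, -0.02, 0, 0, 0, 0]]])

```text
t: 4.62
position: [0.5654, -0.0183, 0.1031]
ee_rot: [0.671, 0.741, -0.0, 0.0]
wrist_force: [1.0, -2.2, 2.4]
finger_gap: 0.0427
grip_force: 1.2
```

Emit:
play_rows(rows=[[[0.5, 0.3, -0.02, 0, 0, 0, 0], [0.5, 0.3, 0, 0, 0, 0, 0], [0.5, 0.3, 0, 0, 0, 0, 0], [0.5, 0.3, 0, 0, 0, 0, 0], [0.5, 0.3, 0, 0, 0, 0, 0], [0.5, 0.3, 0, 0, 0, 0, 0], [0.5, 0.2, 0, 0, 0, 0, 0], [0.5, 0.1, 0, 0, 0, 0, 0]]])

```text
t: 5.28
position: [0.5596, 0.0341, 0.1029]
ee_rot: [0.671, 0.742, 0.0, -0.0]
wrist_force: [0.0, -1.9, 2.2]
finger_gap: 0.0428
grip_force: 1.2
```

```bash
python3 -c "
from h import *
st()
im,d=grab('wrist'); cv2.imwrite('pics/w3.png',im)"
```

```text
5.28 plinth [-0.0002 -0.1035] z 0.1029 yaw 5.739715056115301 zw [ 0.0001 -0.0003] F [ 0.  -1.9  2.2]
```

View pics/w3.png

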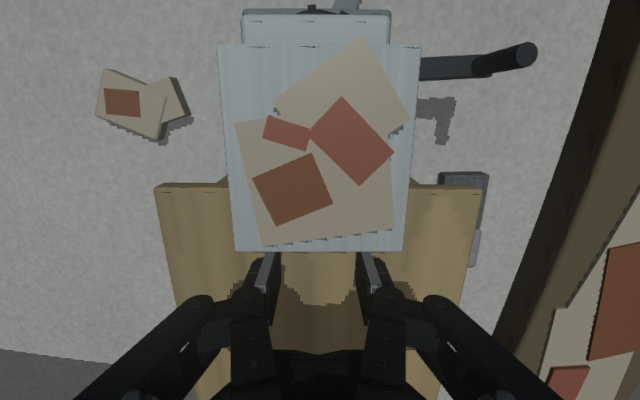

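Emit:
play_rows(rows=[[[0.5, 0.2, 0, 0, 0, 0, 0], [0.5, 0.3, 0, 0, 0, 0, 0], [0.5, 0.3, 0, 0, 0, 0, 0], [0.5, 0.3, 0, 0, 0, 0, 0], [0.5, 0.2, 0, 0, 0, 0, 0], [0.5, 0.1, 0, 0, 0, 0, 0], [0.5, 0, 0, 0, 0, 0, 0], [0.5, 0, 0, 0, 0, 0, 0]]])

```text
t: 6.0
position: [0.5564, 0.0684, 0.1032]
ee_rot: [0.671, 0.742, 0.0, -0.0]
wrist_force: [-0.1, 0.4, 0.1]
finger_gap: 0.0426
grip_force: 0.0
```

```bash
python3 -c "
from h import *
st()
im,d=grab('wrist'); cv2.imwrite('pics/w4.png',im)
for c in ('wrist','top'):
    grab(c); im,X=cloud(c)
    P=X.reshape(-1,3); g=(P[:,:2]-H)@RP
    m=(P[:,2]>.104)&(P[:,2]<.125)&(abs(g[:,0])<.06)&(g[:,1]>-.075)&(g[:,1]<.08); 
    print(c,cv2.minAreaRect((g[m]*1000).astype(np.float32)), np.percentile(g[m]*1000,[1,99],axis=0))
"
```

```text
6.0 plinth [-0.0001 -0.069 ] z 0.1032 yaw 5.724396994854246 zw [ 0.0003 -0.0002] F [-0.1  0.4  0.1]
wrist ((-0.033294677734375, -16.163089752197266), (119.94677734375, 117.64553833007812), 0.02595008909702301) [[-44.90548126 -64.84175671]
 [ 42.70969491  40.50381647]]
top ((1.7844200134277344, 38.208106994628906), (14.787052154541016, 88.8837661743164), 86.90361785888672) [[-42.64932856  29.14905909]
 [ 45.63985893  43.85265271]]
```

View pics/w4.png

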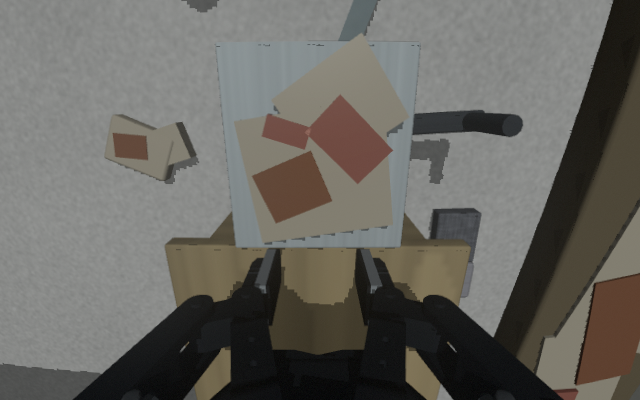

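Emit:
play_rows(rows=[[[0.5, 0.14, 0, 0, 0, 0, 0], [0.5, 0.14, 0, 0, 0, 0, 0], [0.5, 0.02, 0, 0, 0, 0, 0], [0.5, 0, 0, 0, 0, 0, 0], [0.5, 0, 0, 0, 0, 0, 0]]])

```text
t: 6.57
position: [0.5558, 0.0754, 0.1032]
ee_rot: [0.671, 0.741, 0.0, 0.0]
wrist_force: [0.3, -0.5, -0.1]
finger_gap: 0.0431
grip_force: 0.5
```

```bash
python3 -c "
from h import *
st()
for c in ('wrist','top'):
    grab(c); im,X=cloud(c)
    P=X.reshape(-1,3); g=(P[:,:2]-H)@RP
    m=(P[:,2]>.104)&(P[:,2]<.125)&(abs(g[:,0])<.06)&(g[:,1]>-.045)&(g[:,1]<.08); 
    print(c,cv2.minAreaRect((g[m]*1000).astype(np.float32)), np.percentile(g[m]*1000,[1,99],axis=0))
    k=m&(P[:,2]<.114); C=np.c_[g[k],np.ones(k.sum())]; print(np.linalg.lstsq(C,P[k,2],rcond=None)[0])
"
```

```text
6.57 plinth [-0.0001 -0.062 ] z 0.1032 yaw 5.691400029227026 zw [0.0001 0.0001] F [ 0.3 -0.5 -0.1]
wrist ((-1.02496337890625, 1.5824508666992188), (90.49871063232422, 93.49044036865234), 0.26480215787887573) [[-44.79214133 -43.15193997]
 [ 42.6575074   46.69603383]]
[-0.00178654 -0.00045814  0.1111888 ]
top ((1.3553543090820312, 46.382728576660156), (6.965634822845459, 87.09632110595703), 89.30303955078125) [[-41.9834178   42.41165863]
 [ 44.42062214  49.66234527]]
[-0.00912283 -0.20290815  0.11970182]
```

Emit:
play_rows(rows=[[[0.5, -0.5, 0, 0, 0, 0, 0], [0.5, -0.6, 0, -0.2, 0, 0, 0], [0.5, -0.3, 0, -1, 0, 0, 0], [0.3, 0, 0, -1, 0, 0, -1], [0.3, 0, 0, -1, 0, 0, -1], [0.3, 0, 0.5, -1, 0, 0, -1], [0.3, 0, 0, 0, 0, 0, -1], [0.3, 0, 0, 0, 0, 0, -1]]])

```text
t: 7.33
position: [0.573, 0.0432, 0.2108]
ee_rot: [0.493, 0.87, 0.001, 0.002]
wrist_force: [0.0, 0.1, -0.0]
finger_gap: 0.0256
grip_force: 0.0
```

Emit:
play_rows(rows=[[[0.3, 0, 0, 0, 0, 0, -1], [0.3, 0, 0, 0, 0, 0, -1], [0.3, 0, 0, 0, 0, 0, -1], [0.3, 0, 0, 0, 0, 0, -1], [0.3, 0, 0, 0, 0, 0, -1], [0.3, 0, 0, 0, 0, 0, -1], [0.3, 0, 0, 0, 0, 0, -1], [0.3, 0, 0, 0, 0, 0, -1]]])

```text
t: 8.0
position: [0.571, 0.0432, 0.2079]
ee_rot: [0.166, 0.986, 0.0, -0.0]
wrist_force: [-0.3, -0.2, 0.1]
finger_gap: 0.0255
grip_force: 0.0
```

Emit:
play_rows(rows=[[[0.3, 0, 0, 0, 0, 0, -1], [0.3, 0, 0, 0, 0, 0, -1], [0.3, 0, 0, 0, 0, 0, -1], [0.3, 0, 0, 0, 0, 0, -1], [0.3, 0, 0, 0, 0, 0, -1], [0.3, 0, 0, 0, 0, 0, -0.4], [0.3, 0, 0, 0, 0, 0, 0]]])

```text
t: 8.58
position: [0.5711, 0.0432, 0.2078]
ee_rot: [-0.067, 0.998, 0.0, -0.0]
wrist_force: [-0.3, 0.2, -0.6]
finger_gap: 0.0257
grip_force: 0.0
```

```bash
python3 -c "
from h import *
st(); i=arm.camera_info('wrist'); print('cam',-np.array(i['R']).T@i['t'], arm.read_state()['joints'])
grab('top'); im,X=cloud('top')
c=cv2.resize(im[110:230,200:390],None,fx=4.2,fy=4.2,interpolation=cv2.INTER_CUBIC);cv2.imwrite('pics/t5.png',cv2.convertScaleAbs(c,alpha=1.5))
P=X.reshape(-1,3); g=(P[:,:2]-H)@RP
m=(P[:,2]>.104)&(P[:,2]<.125)&(abs(g[:,0])<.06)&(g[:,1]>-.053)&(g[:,1]<.08)
print(cv2.minAreaRect((g[m]*1000).astype(np.float32)))
m=(P[:,2]>.055)&(P[:,2]<.105)&(g[:,0]>.08)&(g[:,0]<.125)&(abs(g[:,1])<.06); print(np.c_[g[m],P[m,2]].round(4))
"
```

```text
8.58 plinth [ 0.0121 -0.0954] z 0.2078 yaw 97.6951624570518 zw [ 0.0002 -0.0002] F [-0.3  0.2 -0.6]
cam [0.48702082 0.0302986  0.35167858] [-4.16805553e-02  1.69417379e-01  1.84119675e-01  1.58602207e+00
  3.34490161e-04 -1.75986564e-01]
((1.4970664978027344, 30.46743392944336), (38.805938720703125, 90.87542724609375), 89.88621520996094)
[[0.1111 0.0107 0.0902]
 [0.1107 0.008  0.0915]
 [0.1084 0.0134 0.0917]
 [0.1072 0.0102 0.0975]
 [0.1062 0.0072 0.1014]
 [0.105  0.0132 0.0959]
 [0.1047 0.0105 0.0962]
 [0.1054 0.0084 0.091 ]
 [0.102  0.0107 0.0965]
 [0.1014 0.0079 0.0983]
 [0.1007 0.0117 0.0884]
 [0.0995 0.0085 0.0943]
 [0.0999 0.0105 0.0765]
 [0.0949 0.013  0.0573]]
```

View pics/t5.png

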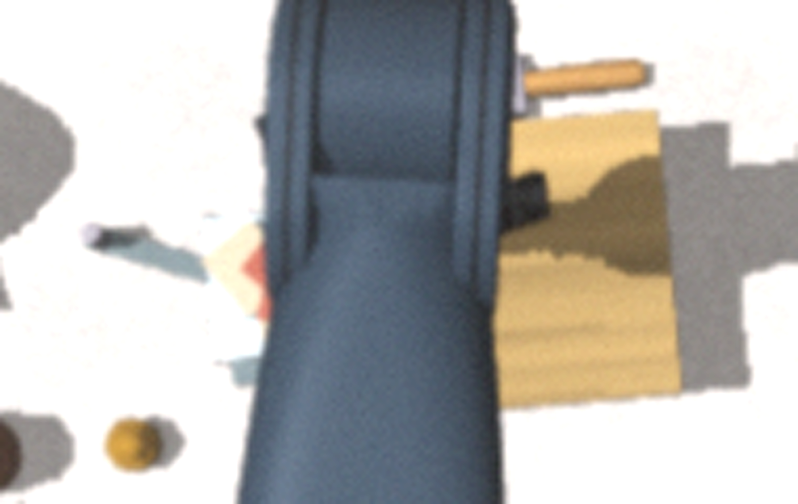

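Emit:
play_rows(rows=[[[0.5, -0.7, 0.7, 0, 0, 0, 0], [0.5, -0.7, 0.7, 0, 0, 0, 0], [0.5, -0.7, 0.7, 0, 0, 0, 0], [0.5, -0.7, 0.7, 0, 0, 0, 0], [0.5, -0.7, 0.7, 0, 0, 0, 0], [0.5, -0.4, 0.4, 0, 0, 0, 0], [0.5, 0, 0, 0, 0, 0, 0], [0.5, 0, 0, 0, 0, 0, 0]]])

```text
t: 9.3
position: [0.6547, 0.1537, 0.2072]
ee_rot: [-0.067, 0.998, -0.0, -0.001]
wrist_force: [0.1, -1.2, -0.6]
finger_gap: 0.0424
grip_force: 0.0
```

```bash
python3 -c "
from h import *
st()
grab('wrist'); im,X=cloud('wrist'); cv2.imwrite('pics/w6.png',im)
P=X.reshape(-1,3); g=(P[:,:2]-H)@RP
m=(P[:,2]>.108)&(P[:,2]<.114)&(abs(g[:,0])<.06)&(abs(g[:,1])<.08)
print(cv2.minAreaRect((g[m]*1000).astype(np.float32)))
m=(P[:,2]>.09)&(P[:,2]<.099)&(g[:,0]>.08)&(g[:,0]<.125)&(abs(g[:,1])<.06); print(m.sum(),np.median(g[m],axis=0),g[m].min(0),g[m].max(0))
"
```

```text
9.3 plinth [0.1059 0.0064] z 0.2072 yaw 97.7017682275957 zw [-0.0002 -0.0007] F [ 0.1 -1.2 -0.6]
((-1.4176292419433594, -2.4837608337402344), (90.37103271484375, 100.84661865234375), 0.09293489158153534)
132 [0.10102427 0.0057643 ] [0.09590633 0.00012197] [0.10783262 0.01084271]
```

View pics/w6.png

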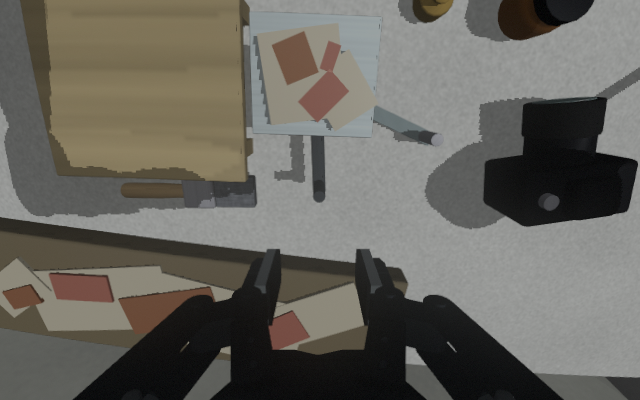

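Emit:
play_rows(rows=[[[0.5, 0, 0, 1, 0, 0, 0], [0.5, 0, 0, 1, 0, 0, 0], [0.5, 0, 0, 1, 0, 0, 0], [0.5, 0, 0, 1, 0, 0, 0], [0.5, 0, 0, 0.8, 0, 0, 0], [0.5, 0, 0, 0.6, 0, 0, 0], [0.25, 0, 0, 0, 0, 0, 0], [0.25, 0, 0, 0, 0, 0, 0]]])

```text
t: 10.02
position: [0.6533, 0.1523, 0.0723]
ee_rot: [-0.066, 0.998, -0.0, -0.001]
wrist_force: [0.5, -0.4, 0.8]
finger_gap: 0.0218
grip_force: 0.0
```

```bash
python3 -c "
from h import *
st();print(arm.read_state()['finger_gap'],arm.read_state()['grip_force'])"
```

```text
10.02 plinth [0.1044 0.0052] z 0.0723 yaw 97.6055697046597 zw [-0.0002 -0.0014] F [ 0.5 -0.4  0.8]
0.021827125062687882 0.0
```

Emit:
play_rows(rows=[[[0.25, 0.02, 0.36, 0, 0, 0, -0.97], [0.25, 0.02, 0.36, 0, 0, 0, -0.97], [0.25, 0.02, 0.36, 0, 0, 0, -0.97], [0.25, 0.02, 0.36, 0, 0, 0, -0.97], [0.25, 0.02, 0.36, 0, 0, 0, -0.97], [0.25, 0.02, 0.36, 0, 0, 0, -0.97]]])

```text
t: 10.52
position: [0.6353, 0.2025, 0.076]
ee_rot: [-0.317, 0.948, -0.001, 0.002]
wrist_force: [0.2, -0.9, -0.8]
finger_gap: 0.0212
grip_force: 0.5
```

```bash
cat >> h.py <<'E'
def pol():
    s=arm.read_state(); g=(s['position'][:2]-H)@RP; print('r %.4f ang %.2f'%(np.hypot(*g),np.degrees(np.arctan2(g[1],g[0]))))
E
python3 -c "
from h import *
st();pol()"
```

```text
10.52 plinth [0.0913 0.0569] z 0.076 yaw 126.96715234984259 zw [-0.0007  0.0022] F [ 0.2 -0.9 -0.8]
r 0.1076 ang 31.93
```

Emit:
play_rows(rows=[[[0.25, 0.03, 0.36, 0.05, 0, 0, -0.97], [0.25, 0.03, 0.36, 0.05, 0, 0, -0.97], [0.25, 0.03, 0.36, 0, 0, 0, -0.97], [0.25, 0.03, 0.36, 0, 0, 0, -0.97], [0.25, 0.02, 0.36, 0, 0, 0, -0.97], [0.25, 0.02, 0.36, 0, 0, 0, -0.97], [0.25, 0.02, 0.3, 0, 0, 0, -0.8], [0.25, 0.01, 0.2, 0, 0, 0, -0.5]]])

```text
t: 11.18
position: [0.5805, 0.2396, 0.0739]
ee_rot: [-0.592, 0.806, -0.001, 0.003]
wrist_force: [2.8, -0.3, -0.2]
finger_gap: 0.0213
grip_force: 0.5
```

```bash
python3 -c "
from h import *
st();pol();print(arm.read_state()['grip_force'])"
```

```text
11.18 plinth [0.0403 0.0991] z 0.0739 yaw 162.5544879014115 zw [-0.001   0.0026] F [ 2.8 -0.3 -0.2]
r 0.1070 ang 67.86
0.45742521062493324
```

Emit:
play_rows(rows=[[[0.25, 0, 0.13, 0, 0, 0, -0.3], [0.25, 0, 0.1, 0, 0, 0, -0.3], [0.25, 0, 0, 0, 0, 0, 0], [0.25, 0, 0, 0, 0, 0, 0]]])

```text
t: 11.52
position: [0.5743, 0.2406, 0.0716]
ee_rot: [-0.611, 0.792, -0.0, 0.001]
wrist_force: [1.1, 0.5, -0.9]
finger_gap: 0.0211
grip_force: 0.4
```

```bash
python3 -c "
from h import *
st();pol()
grab('wrist'); im,X=cloud('wrist')
cv2.imwrite('pics/w7.png',im)"
```

```text
11.52 plinth [0.0342 0.1007] z 0.0716 yaw 165.3361572237496 zw [-0.0004  0.0008] F [ 1.1  0.5 -0.9]
r 0.1064 ang 71.26
```

View pics/w7.png

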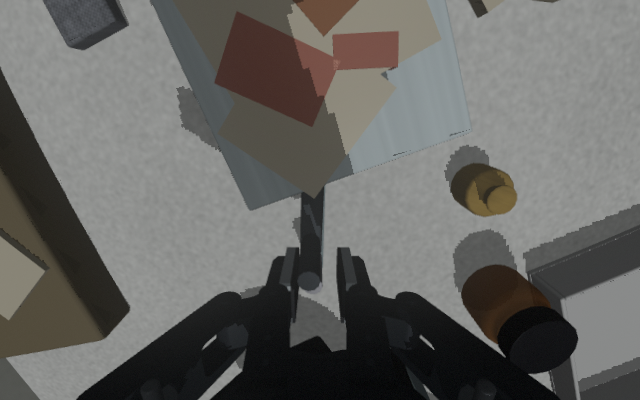

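Emit:
play_rows(rows=[[[0.25, 0, -0.15, 0, 0, 0, 0], [0.25, 0, 0, -0.5, 0, 0, 0], [0.25, 0, 0, -1, 0, 0, 0], [0.25, 0, 0, -1, 0, 0, 0], [0.25, 0, 0, -1, 0, 0, 0], [0.25, 0, 0, -1, 0, 0, 0], [0.25, -0.8, 0, -0.5, 0, 0, 0], [0.25, 0, 0, 0, 0, 0, 0]]])

```text
t: 12.23
position: [0.5848, 0.2618, 0.2011]
ee_rot: [-0.612, 0.791, -0.001, 0.005]
wrist_force: [0.2, 0.1, -0.6]
finger_gap: 0.0211
grip_force: 0.0
```

```bash
python3 -c "
from h import *
st()
grab('wrist'); im,X=cloud('wrist'); cv2.imwrite('pics/w8.png',im)
P=X.reshape(-1,3); g=(P[:,:2]-H)@RP
m=(P[:,2]>.107)&(P[:,2]<.114)&(abs(g[:,0])<.06)&(abs(g[:,1])<.06)
print(cv2.minAreaRect((g[m]*1000).astype(np.float32)))
r=np.hypot(*g.T)
m=(P[:,2]>.08)&(P[:,2]<.1)&(r>.085)&(r<.12)&(g[:,1]>.05); q=g[m].mean(0); print(m.sum(),q,np.arctan2(q[1],q[0]))
m=(P[:,2]>.04)&(P[:,2]<.058)&(r>.128)&(r<.16)&(g[:,1]>.05); q=g[m].mean(0); print(m.sum(),q,np.arctan2(q[1],q[0]))
"
```

```text
12.23 plinth [0.0466 0.1208] z 0.2011 yaw 165.44363115231909 zw [-0.0007  0.0047] F [ 0.2  0.1 -0.6]
((-1.3336219787597656, -0.10997390747070312), (90.55109405517578, 95.64833068847656), 0.15585798025131226)
169 [0.03658359 0.0944615 ] 1.2012983335271896
427 [-0.04352978  0.11982813] 1.9192423146520183
```

View pics/w8.png

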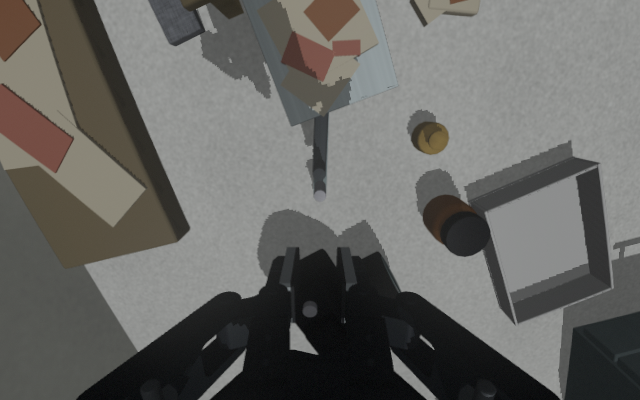

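```bash
python3 -c "
from cell import arm
print(arm.finish_job())"
```

```text
the job is handed in; nothing more can be done
None
```

I handed the job in: the last check showed the fragment flat and square on the plinth's head, about 1 mm off centre. It also put the collar pin at about 1.20 rad, in line with the index post; no verdict came back.

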